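# Run the wing nut onto the glass tube clamp

## Robot

A 6-joint arm with a two-finger parallel gripper is mounted at the origin on the work surface. World frame = base frame: x ahead of the robot, y to its left, z up, the work surface at z = 0. Lengths are in m, angles in degrees, forces in N, time in s.
With the tool pointing down it reaches from about 0.35 to 0.875 m from the base axis. Payload 4.2 kg.
Tool frame: the origin (TCP) lies at the very end of the fingers, on their centre line; the grasp point (between the pads) lies 19 mm behind it; z points along the fingers, y is the line along which they close (so a half turn about z gives the same grasp; the last joint's range is limited). The gripper opens to 87 mm and grips with 3 to 60 N. Pads are 19 mm wide; open, the fingers measure 117 mm over their backs; the gripper's body (75 mm by 190 mm) begins 51 mm behind the grasp point.
Start: joints at [83.858, 22.042, 0.453, 0, -68.411, -14.817], TCP at [0.224, 0.584, 0.223] pointing down, gripper open.
Joint ranges: [-179.83, 179.83], [-69.29, 118.12], [-61.27, 80.66], [-181.25, 117.63], [-171.15, -9.14], [-177.46, 177.46]. Speed limits (degrees/s): [159.86, 159.86, 180, 180, 180, 180].

## Interface

Orientations are given as a 3x3 rotation matrix whose columns are the frame's x, y, z axes.
In Python, from station import sense, optics, r gives the robot as it stands. The module is installed in compiled form; this text tells all that it offers.
- The arm moves only by the shell command python3 -m pendant 'ROWS' [OPENING]. ROWS is JSON, a list that holds one entry, the list of rows, each a list of 4 numbers: the shift along the tool's x, y, z normalised to -1 to 1, where 1 is 100 mm, then the turn about the tool's z normalised to -1 to 1, where 1 is 2 rad. A call has 1 to 8 rows; each row is the pose to reach, as a shift and turn from the pose commanded when the call began, along the tool's axes at that moment; what a row does not reach only later rows make up. A row lasts 1/10 s, in which the tool goes at most 50 mm and 8.59 degrees, less where a joint would pass 70% of its speed; a pose out of reach is approached as far as the arm can. A call with a number of a shift or a turn outside -1 to 1 is refused whole. A call with a gripper value outside its range is refused whole. OPENING is the closure, from 0 (fully open) to 1 (shut), set as the call begins (- or left out, the last holds). The fingers move at their own pace and stop on an object; the grip force is fixed at half the most. Time passes only in rows, so rows that repeat a pose let the fingers close. It gives the time, the measured TCP pose, the force, the opening and the grip force at its end, in the units of the state.
- sense(): the state, without advancing time (a new reading comes with each control period).
- optics.capture(name): name is "side" or "top"; returns the picture (400x640x3 uint8, red, green, blue); there is no depth.
- optics.get_calibration(name): a dict with "camera_matrix" (3x3 intrinsics, pixels), "camera_from_world" (4x4, takes a point from world to camera coordinates). Camera axes: x right, y down, z forward; pixel columns grow to the right and rows downward; lengths in m; the calibration is good to about 2 mm. A picture is of the moment at which its call begins. get_calibration takes no time and is no camera call.
- r.finish_job(): hands the job in; it is judged then, once.
The state is a dict: "time_s": time; "joints": joint angles; "joint_velocities": joint speeds; "effort": joint torques, N m; "tcp_pos": TCP position; "ee_rot": TCP orientation; "wrist_force": force on the tool from outside, world axes, zero at the start; "moment": the same for the moment, N m; "gripper_width": opening from 0.0 (shut) to 1.0 (fully open); "gripper_force": force on a finger pad.
Only numpy, scipy, OpenCV 4.12 (cv2) and the standard library are available. Lean on these libraries where they do the work, as an engineer would, in place of code of your own. Each camera call takes 0.05 s, during which the arm holds its last target. There are 200 camera calls.

## Task

Clamp the two glass tubes: set the red wing nut upright over the stud of the green tube clamp, turn it backward (counter-clockwise from above) with a light push until you feel the thread start drop, then run it on clockwise until the clamp bar is fully down on the tubes. Make it just snug: do not force a jammed thread, do not overtighten, and leave the nut on and everything else on the bench where it is.

Things in the scene. Friction and masses are not known exactly. Their poses are not given: they have to be found in the camera images.
- nut_mid (a point): Centre of the loose red wing nut, half-way up its 60 mm, 30 mm above its underside; about 0.16 kg, standing mouth down on the table, z up. Round hub 46 mm across and 34.5 mm tall, below; upright wing blade on top.
- nut_wing (a point): Middle of the nut's wing blade, where to grip it, 47 mm above the nut's underside. The blade runs along the nut's x axis, is 10 mm thick (its y), flat over its middle 46 mm, 72 mm long with its round ends, and stands from 34.5 to 60 mm above the underside.
- nut_mouth (a point): Centre of the nut's underside: the mouth of a blind bore 35.5 mm wide, 30.5 mm deep. Just inside are three inward lugs 5 mm wide, one along the nut's +x, the others 120 deg apart, leaving a 24.4 mm passage; their undersides are 1 mm above the nut's underside.
- clamp: Green tube clamp fixed to the bench, base 90 x 170 mm; origin at the centre of its underside on the table. Its tubes run along its x, its bar along its y, the upright stud stands in its middle.
- stud_top (a point): Top centre of the stud, 73.3 mm above the table. Steel core 22 mm thick with a tapered tip (last 10 mm, 8 mm thick at the top); brass right-hand three-start thread 33 mm across, lead 27 mm (the nut sinks 27 mm per clockwise turn), 2 mm axial play, 1 mm radial. It starts 10 mm below this point.
- crown (a point): Axis at the flat top (crown) of the thread, 63.3 mm above the table. Three gaps 32 deg wide, 120 deg apart, are the thread starts. A tooth 13 deg wide, 5 mm high, stands just counter-clockwise of each gap (from above): lugs on the crown jam on it if turned clockwise, but fall in a gap turned counter-clockwise, within 120 deg. Where the gaps face is not measured and differs each time.
- jaw: The sprung clamp bar itself; origin at the centre of its underside, 39 mm above the table when up, 34 mm when hard down on the tubes, its end stop. Its spring pushes up with 1.5 N per mm (7.5 N when down). Turning the nut takes up to 0.15 N m until then and rises steeply at the stop: 0.2 to 0.4 N m is snug. Let go, the thread holds.
- jaw_top (a point): Centre of the top of the aluminium clamp bar (50 x 160 x 10 mm, 36 mm opening around the stud): 49 mm above the table when up, 44 mm down. The nut's rim presses on it. Nut underside heights: 67 mm with its lugs on the teeth, 62 on the crown, 53 to 57 dropped in the thread start, 44 home, which is about 140 to 200 deg clockwise later.
- nut: The same wing nut; origin at the centre of its underside.
- paddle: black graphite paddle with a wooden handle, 240 mm long; a bystander. Leave it where it is.
- torch: hand torch on a round green foot (90 mm across, 155 mm tall) with a red knob; a bystander. Leave it where it is.
- tweezers: steel tweezers, 150 mm long; a bystander. Leave it where it is.
- jar: amber jar, 70 mm across, 100 mm tall; a bystander. Leave it where it is.
- collar: plain steel collar, 44 mm across, 14 mm high; a bystander. Leave it where it is.
- driver: screwdriver; a bystander. Leave it where it is.
- graphite: black graphite rod, 16 x 160 mm, lying; a bystander. Leave it where it is.
Mind the look-alikes: they are no part of the job. Of the things that look like the nut, the smallest one is meant.

How it is judged:
By the outcome, as a careful person would: the job done as asked, in the order asked, and still so for the second after the job is handed in, with the robot touching nothing.
It also fails if it takes over 72 s, if anything falls off the work surface, if the arm or the gripper's body presses on something with over 40 N, if the wrist force passes 120 N, or if a joint passes its speed limit or range.

## Working session

There is one attempt and no reset: what is moved stays moved. The work goes in short steps, Python scripts to look and compute and a shell command to move; the robot and the scene stay as the last step left them, time stands still between calls to the robot, and variables do not carry over. Pictures are saved under pics/ and viewed, at most 10 in all, crops included, and the job is handed in when it is done.

```bash
mkdir -p pics; python3 - <<'E'
from station import sense, optics, r
import cv2,numpy as np
s=sense();print({k:np.round(v,3).tolist() for k,v in s.items()})
for n in("top","side"):
    im=optics.capture(n);cv2.imwrite(f"pics/{n}0.png",im[:,:,::-1])
    c=optics.get_calibration(n);print(n,np.round(c["camera_matrix"],1).tolist(),np.round(c["camera_from_world"],4).tolist())
E
```

```text
{'time_s': 0.0, 'joints': [83.858, 22.091, 0.379, -0.031, -68.411, -14.817], 'joint_velocities': [-0.041, -0.011, 0.083, -0.052, 0.062, 0.012], 'effort': [-0.001, -39.067, 18.741, 4.22, 0.011, -0.0], 'tcp_pos': [0.223, 0.583, 0.221], 'ee_rot': [[0.934, -0.358, -0.001], [-0.358, -0.934, -0.002], [0.0, 0.002, -1.0]], 'wrist_force': [-0.287, -0.013, -0.209], 'moment': [0.004, 0.032, -0.024], 'gripper_force': 0.0, 'gripper_width': 0.998}
top [[466.7, 0.0, 323.9], [0.0, 466.7, 210.1], [0.0, 0.0, 1.0]] [[-0.017, -0.9998, -0.0132, 0.0092], [-0.9932, 0.0184, -0.1147, 0.5824], [0.1149, 0.0111, -0.9933, 1.5206], [0.0, 0.0, 0.0, 1.0]]
side [[496.0, 0.0, 328.4], [0.0, 496.0, 198.0], [0.0, 0.0, 1.0]] [[-0.7442, -0.6679, 0.0122, 0.4043], [-0.4979, 0.5424, -0.6767, 0.3483], [0.4453, -0.5096, -0.7362, 1.0462], [0.0, 0.0, 0.0, 1.0]]
```

View pics/top0.png

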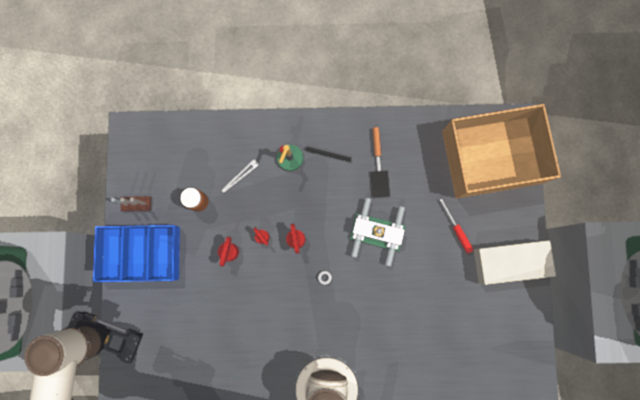

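View pics/side0.png

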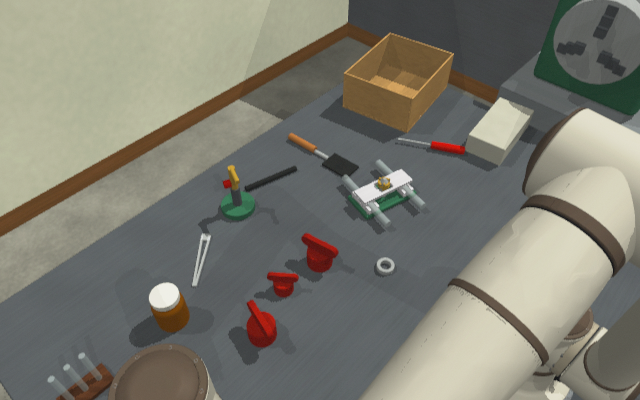

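The red wing-nut candidates in the top view are (228,250), (261,237) and (296,239). The torch knob at (285,150) and the driver handle at (463,238) are also red. The smallest wing nut is the middle one: top (261,237), side (283,283). The clamp is at top (378,231), with the stud around (379,231). I'll check these in one close crop.

```bash
cat > h.py <<'E'
import cv2,numpy as np
from station import sense, optics, r
def cal(n):
    c=optics.get_calibration(n);return np.array(c["camera_matrix"]),np.array(c["camera_from_world"])
def ray(n,uv,z):
    K,T=cal(n);R,t=T[:3,:3],T[:3,3];o=-R.T@t
    d=R.T@np.linalg.solve(K,[uv[0],uv[1],1.]);return o+d*(z-o[2])/d[2]
def proj(n,p):
    K,T=cal(n);q=K@(T[:3,:3]@np.array(p)+T[:3,3]);return q[:2]/q[2]
def red(im):
    h=cv2.cvtColor(im,cv2.COLOR_RGB2HSV);return (((h[...,0]<6)|(h[...,0]>174))&(h[...,1]>150)&(h[...,2]>60)).astype(np.uint8)
def rgb(f): return cv2.imread(f)[:,:,::-1].copy()
E
python3 - <<'E'
from h import *
t=rgb("pics/top0.png");s=rgb("pics/side0.png")
z=lambda im,x,y:cv2.resize(im[y-25:y+25,x-33:x+33],(396,300),interpolation=cv2.INTER_CUBIC)
o=np.vstack([np.hstack([z(t,261,237),z(s,283,283)]),np.hstack([z(t,379,231),z(s,384,186)])])
cv2.imwrite("pics/crop.png",o[:,:,::-1])
for n,im in(("top",t),("side",s)):
    k,l,st,c=cv2.connectedComponentsWithStats(red(im))
    for i in range(1,k):
        if st[i,4]>60:
            m=cv2.minAreaRect(np.argwhere(l==i)[:,::-1].astype(np.float32));print(n,st[i],c[i].round(1),np.round(m[0],1),np.round(m[1],1),round(m[2]))
E
```

```text
top [287 225  18  27 284] [295.2 238.4] [294.5 238. ] [22.5 17.4] 42
top [454 225  18  28 197] [462.7 238.4] [462.7 238.4] [29.1  6.8] 60
top [254 228  15  17 160] [261.3 236.1] [260.5 236. ] [16.3 12.4] 16
top [218 238  20  28 320] [227.2 251.5] [225.2 251.1] [20.8 22. ] 60
side [431 141  34  13 276] [447.6 147.3] [447.4 147.3] [33.9  8.3] 10
side [302 233  36  39 855] [318.6 253.3] [315. 254.] [38.5 30.4] 27
side [267 272  31  25 507] [282.5 282.7] [281.4 284.4] [30.2 23.3] 4
side [247 300  30  47 961] [260.4 326.4] [261.5 323. ] [46. 29.] 90
```

View pics/crop.png

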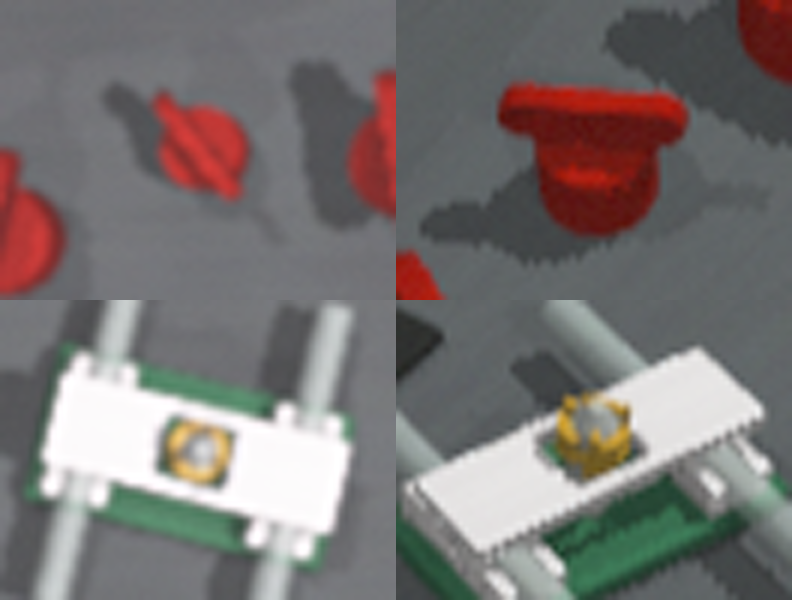

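The crop confirms it. The small nut has its blade ends at about top (254.7,228.2) and (267.2,244.5), and the stud's thread ring is at about top (378.8,231.3). Next I'll locate both.

```bash
python3 - <<'E'
from h import *
t=rgb("pics/top0.png");s=rgb("pics/side0.png")
a,b=ray("top",(254.7,228.2),.05),ray("top",(267.2,244.5),.05)
print("blade top",a,b,(a+b)/2,np.linalg.norm(a-b),np.degrees(np.arctan2(*(a-b)[1::-1])))
a,b=ray("side",(269,274.5),.054),ray("side",(298.5,277.5),.054)
print("blade side",a,b,(a+b)/2,np.linalg.norm(a-b),np.degrees(np.arctan2(*(a-b)[1::-1])))
print("nut base by hub bottom side",ray("side",(250+200/6,258+235/6),0))
print("stud top",ray("top",(379.8,230.5),.0733),"crown",ray("top",(378.8,231.3),.0633),"side tip",ray("side",(384.2,178.5),.0733), "side crown", ray("side",(351+200/6,161+118/6),.0633))
for n,im,x,y in(("top",t,379,231),("side",s,384,186)):
    m=((im.min(2)>(200 if n=="top" else 205))*1).astype(np.uint8);m[:y-22]=0;m[y+22:]=0;m[:,:x-33]=0;m[:,x+33:]=0
    m=cv2.morphologyEx(m,cv2.MORPH_OPEN,np.ones((3,3),np.uint8))
    k,l,st,c=cv2.connectedComponentsWithStats(m);i=1+st[1:,4].argmax()
    q=cv2.minAreaRect(np.argwhere(l==i)[:,::-1].astype(np.float32));bx=[ray(n,p,.049) for p in cv2.boxPoints(q)]
    print(n,"bar",st[i],ray(n,q[0],.049),np.round(bx,3)[:,:2].tolist())
E
```

```text
blade top [0.52479835 0.22719295 0.05      ] [0.47059992 0.18621214 0.05      ] [0.49769913 0.20670255 0.05      ] 0.06794775136538632 37.09385353227866
blade side [0.52317014 0.2252125  0.054     ] [0.46817255 0.18594032 0.054     ] [0.49567134 0.20557641 0.054     ] 0.0675798762570629 35.52952860779213
nut base by hub bottom side [0.48269327 0.22372469 0.        ]
stud top [ 0.50823869 -0.18052447  0.0733    ] crown [ 0.5063927  -0.17828349  0.0633    ] side tip [ 0.50780195 -0.17956179  0.0733    ] side crown [ 0.50795808 -0.18190118  0.0633    ]
top bar [382 224  22  25 375] [ 0.49227898 -0.22425131  0.049     ] [[0.46, -0.185], [0.536, -0.199], [0.525, -0.264], [0.449, -0.249]]
side bar [356 183  25  19 273] [ 0.52122195 -0.13107685  0.049     ] [[0.551, -0.114], [0.533, -0.176], [0.492, -0.148], [0.51, -0.088]]
```

```bash
python3 -m pendant '[[[0.4,0.26,0,0],[0.8,0.52,0,0],[0.98,0.635,0,0],[0.98,0.635,0,0]]]' 0.4 && python3 -m pendant '[[[0.4,0.26,0,0],[0.8,0.52,0,0],[0.98,0.635,0,0],[0.98,0.635,0,0]]]' && python3 -m pendant '[[[0.4,0.26,0,0],[0.8,0.52,0,0],[0.98,0.635,0,0],[0.98,0.635,0,0]]]' && python3 -m pendant '[[[0.4,0.26,0,0],[0.8,0.52,0,0],[0.98,0.635,0,0],[0.98,0.635,0,0],[0.98,0.635,0,0]]]'
python3 -c "
from h import *
s=sense();print(s['time_s'],np.round(s['joints'],1),s['tcp_pos'],np.round(s['ee_rot'],3))"
```

```text
time_s: 0.5
tcp_pos: [0.2936, 0.487, 0.2226]
ee_rot: [[0.933, -0.361, -0.0], [-0.361, -0.933, -0.001], [-0.0, 0.001, -1.0]]
wrist_force: [-0.4, 0.2, 0.7]
gripper_width: 0.722
gripper_force: 0.0
time_s: 0.9
tcp_pos: [0.362, 0.3938, 0.2225]
ee_rot: [[0.933, -0.36, -0.0], [-0.36, -0.933, -0.0], [-0.0, 0.0, -1.0]]
wrist_force: [-0.7, -0.1, 0.1]
gripper_width: 0.605
gripper_force: 0.0
time_s: 1.3
tcp_pos: [0.4308, 0.3002, 0.2224]
ee_rot: [[0.933, -0.36, 0.0], [-0.36, -0.933, -0.0], [0.0, 0.0, -1.0]]
wrist_force: [-0.2, 0.9, 0.1]
gripper_width: 0.599
gripper_force: 0.0
time_s: 1.8
tcp_pos: [0.4986, 0.2077, 0.2222]
ee_rot: [[0.934, -0.357, -0.0], [-0.357, -0.934, 0.0], [-0.0, -0.0, -1.0]]
wrist_force: [0.3, -0.4, 1.1]
gripper_width: 0.6
gripper_force: 0.0
1.8 [ 39.8  13.8 -11.5  -0.  -64.7  29.3] [0.4985633  0.2076514  0.22223585] [[ 0.934 -0.357 -0.   ]
 [-0.357 -0.934  0.   ]
 [-0.    -0.    -1.   ]]
```

```bash
python3 -m pendant '[[[0,0.02,0.1,-0.07],[0,0.02,0.3,-0.14],[-0.01,0.02,0.5,-0.21],[-0.01,0.02,0.7,-0.28],[-0.01,0.02,0.9,-0.35],[-0.01,0.02,1,-0.42],[-0.01,0.02,1,-0.49],[-0.01,0.02,1,-0.502]]]'
python3 - <<'E'
from h import *
t=optics.capture("top");s=optics.capture("side")
z=lambda im,x,y:cv2.resize(im[y-40:y+30,x-46:x+46],(396,300),interpolation=cv2.INTER_CUBIC)
cv2.imwrite("pics/near.png",np.hstack([z(t,261,237),z(s,283,283)])[:,:,::-1])
q=sense();print(np.round(q['joints'],1),q['tcp_pos'],np.degrees(np.arctan2(q['ee_rot'][1][0],q['ee_rot'][0][0])))
E
```

```text
time_s: 2.6
tcp_pos: [0.4963, 0.2066, 0.1222]
ee_rot: [[0.801, 0.599, -0.0], [0.599, -0.801, -0.0], [-0.001, -0.0, -1.0]]
wrist_force: [0.5, 1.3, -1.3]
gripper_width: 0.599
gripper_force: 0.0
[ 39.8  19.1 -19.8  -0.  -51.   86.7] [0.49680266 0.20629583 0.12278797] 36.565414600973604
```

View pics/near.png

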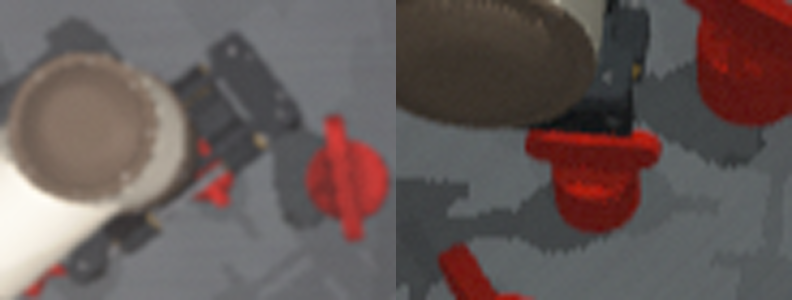

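The fingers straddle the small nut, and their line matches the blade. The left look-alike's blade, under the body's end at crop (40,280), is lower than the body will reach. Going down and gripping.

```bash
python3 -m pendant '[[[0,0,0.2,0],[0,0,0.4,0],[0,0,0.6,0],[0,0,0.7,0],[0,0,0.78,0],[0,0,0.84,0],[0,0,0.84,0]]]' && python3 -m pendant '[[[0,0,0,0],[0,0,0,0],[0,0,0,0],[0,0,0,0],[0,0,0,0],[0,0,0,0],[0,0,0,0],[0,0,0,0]]]' 1
```

```text
time_s: 3.4
tcp_pos: [0.497, 0.2048, 0.0383]
ee_rot: [[0.803, 0.595, -0.0], [0.595, -0.803, -0.0], [-0.001, -0.0, -1.0]]
wrist_force: [-0.6, 0.1, 0.5]
gripper_width: 0.595
gripper_force: 0.0
time_s: 4.2
tcp_pos: [0.497, 0.2047, 0.0385]
ee_rot: [[0.803, 0.596, -0.0], [0.596, -0.803, -0.0], [-0.0, -0.0, -1.0]]
wrist_force: [-0.9, -0.0, -0.6]
gripper_width: 0.117
gripper_force: 30.0
```

```bash
python3 -m pendant '[[[0,0,-0.2,0],[0,0,-0.5,0],[0,0,-0.9,0],[0,0,-1,0],[0,0,-1,0]]]' && python3 -m pendant '[[[-0.2,0.3,-0.2,0],[-0.4,0.6,-0.5,0],[-0.55,0.79,-0.5,0],[-0.55,0.79,-0.5,0]]]' && python3 -m pendant '[[[-0.2,0.3,0,0],[-0.4,0.6,0,0],[-0.55,0.79,0,0],[-0.55,0.79,0,0]]]' && python3 -m pendant '[[[-0.2,0.3,0,0],[-0.4,0.6,0,0],[-0.55,0.79,0,0],[-0.55,0.79,0,0]]]' && python3 -m pendant '[[[-0.2,0.3,0,0],[-0.4,0.6,0,0],[-0.55,0.79,0,0],[-0.55,0.79,0,0]]]' && python3 -m pendant '[[[0,0,0,0.07],[0,0,0,0.14],[0,0,0,0.21],[0,0,0,0.28],[0,0,0,0.35],[0,0,0,0.393],[0,0,0,0.393]]]' && python3 -m pendant '[[[0,0,0,0.07],[0,0,0,0.14],[0,0,0,0.21],[0,0,0,0.28],[0,0,0,0.35],[0,0,0,0.393],[0,0,0,0.393]]]'
python3 - <<'E'
from h import *
t=optics.capture("top");s=optics.capture("side")
cv2.imwrite("pics/t1.png",t[:,:,::-1]);cv2.imwrite("pics/s1.png",s[:,:,::-1])
z=lambda im,x,y:cv2.resize(im[y-45:y+30,x-50:x+50],(400,300),interpolation=cv2.INTER_CUBIC)
cv2.imwrite("pics/over.png",np.hstack([z(t,379,231),z(s,384,175)])[:,:,::-1])
q=sense();print(np.round(q['joints'],1),q['tcp_pos'],np.degrees(np.arctan2(q['ee_rot'][1][0],q['ee_rot'][0][0])))
E
```

```text
time_s: 4.7
tcp_pos: [0.4978, 0.2053, 0.1402]
ee_rot: [[0.803, 0.596, 0.003], [0.596, -0.803, 0.003], [0.004, -0.0, -1.0]]
wrist_force: [-1.2, 1.0, -1.6]
gripper_width: 0.111
gripper_force: 30.0
time_s: 5.1
tcp_pos: [0.4985, 0.1059, 0.1872]
ee_rot: [[0.805, 0.593, -0.003], [0.593, -0.805, -0.001], [-0.003, -0.001, -1.0]]
wrist_force: [0.3, -0.1, -1.6]
gripper_width: 0.118
gripper_force: 30.0
time_s: 5.5
tcp_pos: [0.5013, 0.0103, 0.1862]
ee_rot: [[0.805, 0.593, -0.005], [0.593, -0.805, -0.001], [-0.005, -0.002, -1.0]]
wrist_force: [-0.5, 0.5, -1.8]
gripper_width: 0.114
gripper_force: 30.0
time_s: 5.9
tcp_pos: [0.505, -0.085, 0.1867]
ee_rot: [[0.805, 0.593, -0.004], [0.593, -0.805, -0.0], [-0.003, -0.002, -1.0]]
wrist_force: [0.2, 0.6, -1.8]
gripper_width: 0.112
gripper_force: 30.0
time_s: 6.3
tcp_pos: [0.5085, -0.1808, 0.1869]
ee_rot: [[0.805, 0.594, -0.003], [0.594, -0.805, 0.0], [-0.002, -0.002, -1.0]]
wrist_force: [0.4, -0.2, -1.3]
gripper_width: 0.113
gripper_force: 30.0
time_s: 7.0
tcp_pos: [0.5087, -0.1783, 0.1876]
ee_rot: [[0.989, -0.145, -0.002], [-0.145, -0.989, 0.001], [-0.002, -0.0, -1.0]]
wrist_force: [0.0, -0.9, -2.2]
gripper_width: 0.113
gripper_force: 30.0
time_s: 7.7
tcp_pos: [0.5087, -0.179, 0.188]
ee_rot: [[0.597, -0.802, -0.001], [-0.802, -0.597, 0.0], [-0.001, 0.0, -1.0]]
wrist_force: [0.1, 0.3, -0.4]
gripper_width: 0.11
gripper_force: 30.0
[ -2.2  15.4 -14.6  -0.  -60.1  38.9] [ 0.50869428 -0.17933941  0.18814549] -53.28832117466359
```

View pics/over.png

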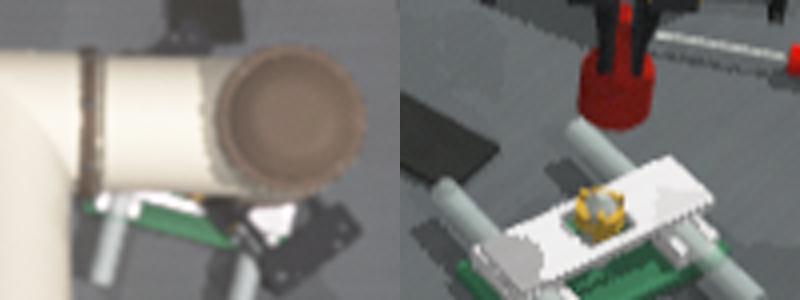

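The side crop shows the nut hub hanging plumb above the stud, with its rim bottom at crop (615,130). I'll measure the hub offset along the blade from that rim.

```bash
python3 - <<'E'
from h import *
from scipy.optimize import least_squares
s=rgb("pics/s1.png");m=red(s);m[:, :365]=0;m[:,410:]=0;m[170:]=0
k,l,st,c=cv2.connectedComponentsWithStats(m);i=1+st[1:,4].argmax();print(st[i])
q=sense();p=np.array(q['tcp_pos']);R=np.array(q['ee_rot'])
ys,xs=np.where(l==i);
cols=[x for x in range(xs.min(),xs.max()+1)]
bot={x:ys[xs==x].max()+.5 for x in cols};print(bot)
c=st[i];hub=[(x,bot[x]) for x in cols if bot[x]>c[1]+c[3]-6]
# rim points cast to plane of underside, circle fit r=23
for z in (p[2]-.038,):
    P=np.array([ray("side",(x,y),z)[:2] for x,y in hub])
    f=least_squares(lambda a:np.hypot(*(P-a).T)-.023,p[:2]+[.005,0]);print("centre",f.x,"rms",np.sqrt(np.mean(f.fun**2)),"tcp",p)
    print("offset in tool",(R.T@np.append(f.x-p[:2],0))[:2])
# same view stud: ring/tip
print("stud expect px",proj("side",[.508,-.18,.0733]),proj("side",[.508,-.18,.0633]))
h=cv2.cvtColor(s,cv2.COLOR_RGB2HSV);g=((h[...,0]>14)&(h[...,0]<30)&(h[...,1]>110)).astype(np.uint8);g[:165]=0;g[200:]=0;g[:,:365]=0;g[:,405:]=0
ys,xs=np.where(g);print("brass x",xs.min(),xs.max(),"y",ys.min(),ys.max())
for x in range(xs.min(),xs.max()+1):print(x,sorted(ys[xs==x])[:1],sorted(ys[xs==x])[-1:],end=' ')
E
```

```text
[379 131  19  31 318]
{379: np.float64(157.5), 380: np.float64(158.5), 381: np.float64(159.5), 382: np.float64(160.5), 383: np.float64(160.5), 384: np.float64(161.5), 385: np.float64(161.5), 386: np.float64(161.5), 387: np.float64(161.5), 388: np.float64(161.5), 389: np.float64(161.5), 390: np.float64(161.5), 391: np.float64(161.5), 392: np.float64(160.5), 393: np.float64(160.5), 394: np.float64(159.5), 395: np.float64(158.5), 396: np.float64(155.5), 397: np.float64(148.5)}
centre [ 0.51181823 -0.18431149] rms 0.0007293089390953654 tcp [ 0.50869428 -0.17933941  0.18814549]
offset in tool [0.00585335 0.00046793]
stud expect px [384.24175283 178.3773223 ] [383.88385931 181.03450637]
brass x 378 389 y 177 189
378 [np.int64(179)] [np.int64(186)] 379 [np.int64(177)] [np.int64(187)] 380 [np.int64(177)] [np.int64(187)] 381 [np.int64(184)] [np.int64(187)] 382 [np.int64(177)] [np.int64(189)] 383 [np.int64(184)] [np.int64(189)] 384 [np.int64(183)] [np.int64(189)] 385 [np.int64(184)] [np.int64(189)] 386 [np.int64(178)] [np.int64(188)] 387 [np.int64(178)] [np.int64(188)] 388 [np.int64(179)] [np.int64(187)] 389 [np.int64(179)] [np.int64(186)]
```

```bash
python3 -m pendant '[[[0,0,0.1,-0.07],[0,0,0.2,-0.14],[0,0,0.4,-0.21],[0,0,0.4,-0.28],[0,0,0.4,-0.35],[0,0,0.4,-0.42],[0,0,0.4,-0.49],[0,0,0.4,-0.52]]]'
python3 - <<'E'
from h import *
s=optics.capture("side");cv2.imwrite("pics/s2.png",s[:,:,::-1])
m=red(s);m[:,:360]=0;m[:,415:]=0;m[185:]=0
k,l,st,c=cv2.connectedComponentsWithStats(m);i=1+st[1:,4].argmax();print(st[i])
q=sense();p=np.array(q['tcp_pos']);R=np.array(q['ee_rot']);print(p,np.degrees(np.arctan2(R[1,0],R[0,0])))
ys,xs=np.where(l==i)
for y in range(ys.min(),ys.max()+1):print(y,xs[ys==y].min(),xs[ys==y].max(),end='; ')
for o in(-.004,0,.004):
    c=p+R[:,0]*o;print(o,"hub axis at underside/top",proj("side",c-[0,0,.038]),proj("side",c-[0,0,.006]), "r px",23e-3*496/((np.linalg.inv(np.eye(4))@cal("side")[1]@np.append(c,1))[2]))
E
```

```text
time_s: 8.6
tcp_pos: [0.5087, -0.1798, 0.1484]
ee_rot: [[0.994, 0.113, -0.0], [0.113, -0.994, 0.0], [-0.0, -0.0, -1.0]]
wrist_force: [0.4, 0.3, -1.4]
gripper_width: 0.11
gripper_force: 30.0
[376 151  24  23 283]
[ 0.50872549 -0.17975835  0.14838391] 6.477064534772546
151 391 391; 152 391 393; 153 391 394; 154 391 397; 155 390 398; 156 390 398; 157 390 399; 158 377 399; 159 377 398; 160 377 398; 161 377 396; 162 377 394; 163 377 393; 164 377 393; 165 377 393; 166 376 393; 167 376 393; 168 377 393; 169 377 392; 170 377 392; 171 379 391; 172 380 390; 173 382 388; -0.004 hub axis at underside/top [386.65458325 168.80804649] [387.89924857 159.72328383] r px 9.100176256002044
0 hub axis at underside/top [385.32481355 168.1728564 ] [386.54308539 159.08732433] r px 9.08900743823829
0.004 hub axis at underside/top [383.99823295 167.53918966] [385.19023538 158.45291851] r px 9.07786600226926
```

```bash
python3 -m pendant '[[[0,0,0,0.07],[-0.02,-0.02,0,0.14],[-0.022,-0.023,0.1,0.21],[-0.022,-0.023,0.2,0.28],[-0.022,-0.023,0.27,0.35],[-0.022,-0.023,0.27,0.42],[-0.022,-0.023,0.27,0.49],[-0.022,-0.023,0.27,0.52]]]'
python3 - <<'E'
from h import *
s=optics.capture("side");cv2.imwrite("pics/s3.png",s[:,:,::-1])
x,y=384,175
cv2.imwrite("pics/over2.png",cv2.resize(s[y-35:y+25,x-40:x+40],(800,600),interpolation=cv2.INTER_CUBIC)[:,:,::-1])
q=sense();p=np.array(q['tcp_pos']);print(p,np.degrees(np.arctan2(q['ee_rot'][1][0],q['ee_rot'][0][0])),q['wrist_force'],q['moment'])
E
```

```text
time_s: 9.45
tcp_pos: [0.5063, -0.1778, 0.1213]
ee_rot: [[0.593, -0.806, -0.0], [-0.806, -0.593, 0.0], [-0.0, 0.0, -1.0]]
wrist_force: [0.4, 0.1, -1.0]
gripper_width: 0.115
gripper_force: 30.0
[ 0.50628494 -0.17784309  0.12140512] -53.69481641647823 [-0.47501899 -0.80200888 -1.78791247] [ 0.08523228 -0.02843698  0.04720568]
```

View pics/over2.png

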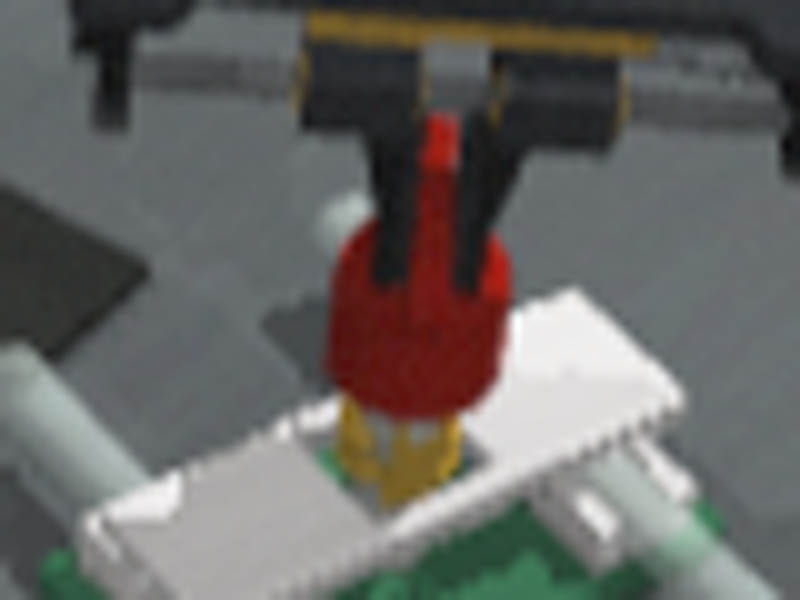

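The side crop shows the hub coaxial with the brass stud: hub rim bottom at (412,418), brass spanning x 340–463. By depth the nut looks about 1 mm too far out along the blade. I'll correct that and lower until contact.

```bash
python3 -m pendant '[[[-0.01,0,0.04,0],[-0.01,0,0.08,0],[-0.01,0,0.11,0],[-0.01,0,0.13,0],[-0.01,0,0.14,0],[-0.01,0,0.14,0]]]' && python3 -m pendant '[[[0,0,0.01,0],[0,0,0.015,0],[0,0,0.02,0],[0,0,0.02,0]]]'; python3 -c "
from h import *
s=sense();print(s['tcp_pos'],s['wrist_force'],s['moment'])"
```

```text
time_s: 10.1
tcp_pos: [0.5056, -0.1773, 0.1074]
ee_rot: [[0.595, -0.804, -0.0], [-0.804, -0.595, -0.0], [-0.0, 0.0, -1.0]]
wrist_force: [-0.0, -0.1, -0.6]
gripper_width: 0.11
gripper_force: 30.0
time_s: 10.5
tcp_pos: [0.5056, -0.1773, 0.1055]
ee_rot: [[0.595, -0.804, 0.0], [-0.804, -0.595, 0.0], [0.0, -0.0, -1.0]]
wrist_force: [-0.1, -0.1, -1.6]
gripper_width: 0.112
gripper_force: 30.0
[ 0.50562489 -0.17728563  0.10554782] [-0.13589247 -0.05655175 -1.55486828] [0.01950368 0.02570017 0.01235246]
```

```bash
python3 -m pendant '[[[0,0,0.01,0],[0,0,0.015,0],[0,0,0.02,0],[0,0,0.02,0]]]' | grep -E 'tcp|force' ; python3 -m pendant '[[[0,0,0.01,0],[0,0,0.015,0],[0,0,0.02,0],[0,0,0.02,0]]]'| grep -E 'tcp|force'
```

```text
tcp_pos: [0.5056, -0.1773, 0.1035]
wrist_force: [-0.2, 0.5, -2.0]
gripper_force: 30.0
tcp_pos: [0.5056, -0.1773, 0.1014]
wrist_force: [-0.3, -0.1, -1.9]
gripper_force: 30.0
```

```bash
python3 -m pendant '[[[0,0,0.01,0],[0,0,0.015,0],[0,0,0.015,0]]]' | grep -E 'tcp|force' ; python3 -m pendant '[[[0,0,0.01,0],[0,0,0.01,0],[0,0,0.01,0]]]'| grep -E 'tcp|force'
```

```text
tcp_pos: [0.5058, -0.1774, 0.1009]
wrist_force: [-1.6, 1.5, 4.1]
gripper_force: 30.0
tcp_pos: [0.5059, -0.1774, 0.1007]
wrist_force: [-3.5, 1.7, 9.0]
gripper_force: 30.0
```

```bash
cat > st.sh <<'E'
python3 -c "
from h import *
s=sense();R=s['ee_rot'];print(s['time_s'],np.round(s['tcp_pos'],4),'yaw',round(np.degrees(np.arctan2(R[1][0],R[0][0])),1),'F',np.round(s['wrist_force'],1),'M',np.round(s['moment'],3),'w',s['gripper_width'],'j6',round(s['joints'][5],1))"
E
python3 -m pendant '[[[-0.01,0,0,0],[-0.01,0,0,-0.03],[-0.01,0,0,-0.06],[-0.01,0,0,-0.09],[-0.01,0,0,-0.12],[-0.01,0,0,-0.12]]]' >/dev/null; sh st.sh
```

```text
12.5 [ 0.5064 -0.177   0.1008] yaw -39.7 F [-1.2 -0.7  7.6] M [-0.007  0.399 -0.007] w 0.11391332427536609 j6 52.2
```

```bash
python3 -m pendant '[[[-0.004,0.012,0,0],[-0.004,0.015,0,-0.03],[-0.004,0.018,0,-0.06],[-0.004,0.021,0,-0.09],[-0.004,0.023,0,-0.12],[-0.004,0.023,0,-0.12]]]' >/dev/null; sh st.sh
```

```text
13.1 [ 0.5051 -0.1783  0.1006] yaw -25.9 F [-0.1  1.1  5.7] M [ 0.04  -0.047 -0.017] w 0.11192870231889054 j6 66.1
```

```bash
python3 -m pendant '[[[0,0.003,0.005,-0.03],[0,0.006,0.005,-0.06],[0,0.009,0.005,-0.09],[0.001,0.011,0.005,-0.12],[0.001,0.011,0.005,-0.12]]]' >/dev/null; sh st.sh
```

```text
13.6 [ 0.5047 -0.1789  0.0989] yaw -12.3 F [ 3.9 -0.3 -0.6] M [ 0.289 -0.984 -0.108] w 0.10990195304238133 j6 79.9
```

```bash
python3 -m pendant '[[[0.005,0,0.01,0],[0.005,0,0.02,0],[0.005,0,0.03,0],[0.005,0,0.03,0]]]' >/dev/null; sh st.sh
```

```text
14.0 [ 0.5049 -0.1791  0.0961] yaw -12.2 F [4.6 1.2 1.7] M [ 0.54  -1.637 -0.124] w 0.112449699342141 j6 79.9
```

```bash
python3 -m pendant '[[[0.007,0,0.01,0],[0.01,0,0.02,0],[0.01,0,0.03,0],[0.01,0,0.03,0]]]' >/dev/null; sh st.sh
```

```text
14.4 [ 0.5051 -0.1793  0.0933] yaw -12.2 F [3.4 3.4 7. ] M [ 1.041 -1.131 -0.164] w 0.11358857740757052 j6 80.0
```

```bash
python3 -m pendant '[[[0.004,-0.004,0.003,0.03],[0.004,-0.007,0.006,0.06],[0.004,-0.01,0.009,0.09],[0.004,-0.012,0.011,0.12],[0.004,-0.012,0.011,0.12]]]' >/dev/null; sh st.sh
```

```text
14.9 [ 0.5045 -0.1786  0.0924] yaw -26.0 F [1.  1.4 9.4] M [ 0.698 -0.402 -0.007] w 0.11252869093873494 j6 66.0
```

```bash
python3 -m pendant '[[[0,-0.002,0.003,0.04],[0,-0.005,0.006,0.08],[0.001,-0.008,0.01,0.12],[0.002,-0.01,0.013,0.16],[0.003,-0.012,0.016,0.20],[0.004,-0.014,0.019,0.24],[0.004,-0.014,0.019,0.24]]]' >/dev/null; sh st.sh
```

```text
15.6 [ 0.5054 -0.1773  0.0904] yaw -53.5 F [2.3 2.6 9.4] M [ 0.959 -0.471  0.01 ] w 0.11126420415382061 j6 38.4
```

```bash
python3 -m pendant '[[[0,-0.006,0.003,0.04],[0,-0.009,0.006,0.08],[0.001,-0.012,0.01,0.12],[0.002,-0.015,0.013,0.16],[0.003,-0.018,0.016,0.20],[0.004,-0.02,0.019,0.24],[0.004,-0.02,0.019,0.24]]]' >/dev/null; sh st.sh
```

```text
16.3 [ 0.5068 -0.1766  0.0883] yaw -81.0 F [0.7 2.5 9.2] M [ 0.71  -0.353 -0.007] w 0.11285432293024059 j6 10.8
```

```bash
python3 -m pendant '[[[-0.003,-0.002,0.003,0.04],[-0.004,-0.005,0.006,0.08],[-0.003,-0.008,0.01,0.12],[-0.002,-0.01,0.013,0.16],[-0.001,-0.012,0.016,0.20],[0,-0.014,0.019,0.24],[0,-0.014,0.019,0.24]]]' >/dev/null; sh st.sh
```

```text
17.0 [ 0.5084 -0.1765  0.0863] yaw -108.5 F [1.2 0.6 6.9] M [ 0.399 -0.56  -0.101] w 0.10949395901184261 j6 -16.7
```

```bash
python3 -m pendant '[[[0,-0.002,0.003,0.04],[0,-0.005,0.006,0.08],[0.001,-0.008,0.01,0.12],[0.002,-0.01,0.013,0.16],[0.003,-0.012,0.016,0.20],[0.004,-0.014,0.019,0.24],[0.004,-0.014,0.019,0.24]]]' >/dev/null; sh st.sh
```

```text
17.7 [ 0.5097 -0.1773  0.0843] yaw -136.0 F [1.8 0.7 6.4] M [ 0.386 -0.698 -0.066] w 0.10775311060099296 j6 -44.2
```

```bash
python3 -m pendant '[[[0,-0.002,0.003,0.03],[0,-0.004,0.006,0.06],[0,-0.006,0.008,0.09],[0.001,-0.007,0.010,0.12],[0.001,-0.007,0.010,0.12]]]' >/dev/null; sh st.sh
```

```text
18.2 [ 0.5102 -0.1778  0.083 ] yaw -149.8 F [2.2 1.  4.9] M [ 0.446 -0.91  -0.102] w 0.11432087789960489 j6 -57.8
```

```bash
python3 -m pendant '[[[0,-0.002,0.002,0.02],[0,-0.003,0.004,0.04],[0,-0.004,0.005,0.06],[0,-0.004,0.005,0.06]]]' >/dev/null; sh st.sh
```

```text
18.6 [ 0.5104 -0.1782  0.0825] yaw -156.6 F [2.8 1.5 5.4] M [ 0.481 -0.932  0.028] w 0.11786090990696266 j6 -64.6
```

```bash
python3 -m pendant '[[[0,-0.002,0.002,0.02],[0,-0.003,0.003,0.035],[0,-0.003,0.003,0.035]]]' >/dev/null; sh st.sh;  python3 -m pendant '[[[0,-0.002,0.001,0.02],[0,-0.003,0.002,0.03],[0,-0.003,0.002,0.03]]]' >/dev/null; sh st.sh
```

```text
18.9 [ 0.5105 -0.1785  0.0824] yaw -160.6 F [2.2 0.5 6.3] M [ 0.494 -0.838  0.024] w 0.11059848932641889 j6 -68.6
19.2 [ 0.5106 -0.1788  0.0823] yaw -164.0 F [2.3 0.8 6.7] M [ 0.475 -0.632  0.088] w 0.10966386871930497 j6 -72.0
```

```bash
python3 -m pendant '[[[0,-0.002,0,0.02],[0,-0.003,0,0.035],[0,-0.003,0,0.035]]]' >/dev/null; sh st.sh;  python3 -m pendant '[[[0,-0.002,0,0.02],[0,-0.003,0,0.035],[0,-0.003,0,0.035]]]' >/dev/null; sh st.sh
```

```text
19.5 [ 0.5106 -0.179   0.0824] yaw -168.1 F [1.6 2.1 8.1] M [ 0.506 -0.728  0.023] w 0.11444409074880735 j6 -76.0
19.8 [ 0.5107 -0.1794  0.0824] yaw -172.1 F [1.5 1.6 7.7] M [ 0.489 -0.694  0.048] w 0.11379774589474069 j6 -80.0
```

```bash
python3 -m pendant '[[[0,-0.002,0,0.02],[0,-0.003,0,0.035],[0,-0.003,0,0.035]]]' >/dev/null; sh st.sh;  python3 -m pendant '[[[0,-0.002,0,0.02],[0,-0.003,0,0.035],[0,-0.003,0,0.035]]]' >/dev/null; sh st.sh
```

```text
20.1 [ 0.5107 -0.1796  0.0823] yaw -176.1 F [1.4 2.2 6.3] M [ 0.495 -0.712  0.027] w 0.10892161110225626 j6 -83.9
20.4 [ 0.5109 -0.1799  0.0823] yaw 179.9 F [2.  0.4 6.8] M [ 0.518 -0.795  0.094] w 0.11299932297473517 j6 -87.9
```

```bash
python3 -m pendant '[[[0,-0.002,0,0.02],[0,-0.003,0,0.035],[0,-0.003,0,0.035]]]' >/dev/null; sh st.sh;  python3 -m pendant '[[[0,-0.002,0,0.02],[0,-0.003,0,0.035],[0,-0.003,0,0.035]]]' >/dev/null; sh st.sh
```

```text
20.7 [ 0.5113 -0.18    0.0823] yaw 175.9 F [3.6 2.4 7. ] M [ 0.79  -1.076  0.123] w 0.1147831782288594 j6 -91.9
21.0 [ 0.5116 -0.1802  0.0822] yaw 172.0 F [4.2 2.7 5.1] M [ 0.904 -1.221  0.431] w 0.11312955379828943 j6 -95.8
```

Torque rose steeply to about 0.4 N·m at 176° total, so the nut is at the stop. I'll release it, rise and check.

```bash
python3 -m pendant '[[[0,0,0,0],[0,0,0,0],[0,0,0,0],[0,0,0,0],[0,0,0,0]]]' 0.4 | grep -E 'width|force'; sh st.sh; python3 -m pendant '[[[0,0,-0.1,0],[0,0,-0.2,0],[0,0,-0.4,0],[0,0,-0.7,0],[0,0,-1,0],[0,0,-1,0]]]' | grep -E 'tcp|force'
python3 - <<'E'
from h import *
s=optics.capture("side");cv2.imwrite("pics/s4.png",s[:,:,::-1])
x,y=384,180
cv2.imwrite("pics/done.png",cv2.resize(s[y-35:y+40,x-50:x+50],(800,600),interpolation=cv2.INTER_CUBIC)[:,:,::-1])
E
```

```text
wrist_force: [-0.7, 0.4, 0.4]
gripper_width: 0.482
gripper_force: 0.0
21.5 [ 0.5106 -0.1803  0.0814] yaw 171.8 F [-0.7  0.4  0.4] M [ 0.026 -0.196  0.008] w 0.481844031616559 j6 -95.9
tcp_pos: [0.5144, -0.1808, 0.1878]
wrist_force: [0.2, 0.2, 0.2]
gripper_force: 0.0
```

View pics/done.png

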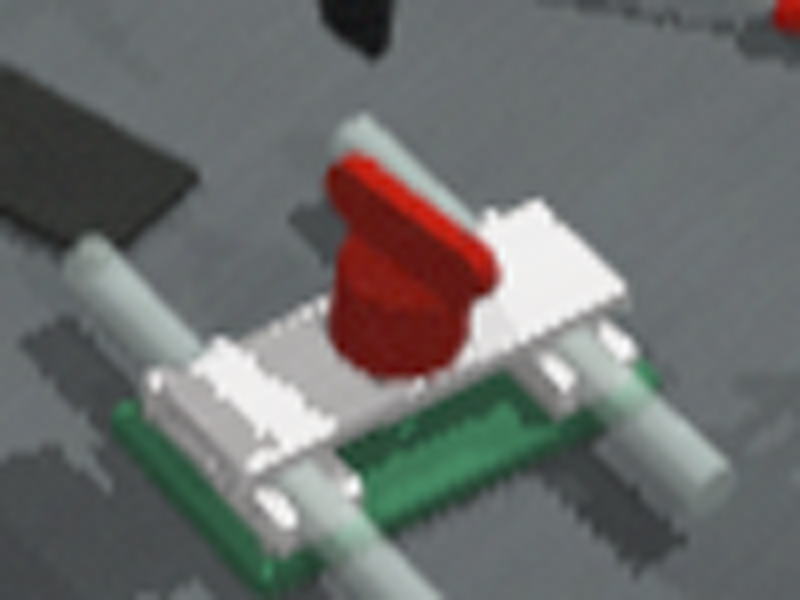

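The crop shows the nut upright, its hub rim flush on the bar at about (400,375), and the bar down on both tubes. The gripper is clear, so I'm handing in.

```bash
python3 -c "
from station import r
print(r.finish_job())"
```

```text
the job is handed in; nothing more can be done
None
```

The smallest red wing nut is threaded onto the stud and run down about 176° to the stop, with the clamp bar down on both tubes, and the job was handed in at about 22 s; the last torque reading was 0.43 N·m, slightly over the 0.2–0.4 snug range.

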